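Side-stand clearance check on the hub fixture

TASK

Check the side stand of a scooter's rear fork: lift the fork stub up and off its hanger, seat both dropouts fully on the axle of the hub fixture with the stand still folded and its leg pointing away from the padded rest (let go, the stub leans back on that rest), then flip the side stand down past its spring's dead centre until it is against its stop. Last, take the stub by its stem, bring it upright on the axle, clear of the rest, and finish while still holding it upright, so that the gap under the foot can be gauged; never let the stub fall over, and do not disturb the gauges and the oil bottle.

Things in the scene. Friction and masses are not known exactly. Their poses are not given: they have to be found in the camera images.
- fork: Grey fork stub, loose, 0.7 to 0.95 kg: inverted U with a stem on top. Origin on the axle line midway between its dropouts: 6 mm plates, inner faces 60 mm apart (y), each with a slot 12 mm wide open downward, flared to 18 mm, closed end 5 mm above the origin, tips 20 mm below. z up the stem; y along the axle line to the side with the side stand; x away from the folded leg. Hangs level on the hanger.
- fork_crown (a point): Middle of the crown's underside, 105 mm above the fork's origin; this rests on the hanger's strip. Crown 28 mm (x) by 88 mm (y) by 20 mm high. From its ends two blades, 22 mm (x) by 14 mm (y), centred at y = +-37 mm, run down to the dropouts.
- fork_stem (a point): On the axis of the stem (square tube, 28 by 28 mm, faces square to x and y, from 125 to 185 mm above the fork's origin), 160 mm above the fork's origin: the place to grip, fingers closing along the fork's y. So gripped, the stub can be turned about the axle with the hand; jerked, it swings between the pads, so carry it smoothly.
- side_stand (a joint): Side stand's hinge, about the fork's y, rad: 0 folded (leg points to the fork's -x, 10 degrees up), 1.75 down against its stop (leg along the fork's -z). A spring keeps it folded (0.1 N m at 0, falling to none at the dead centre at 0.85); past that it snaps the leg down and keeps it there.
- stand_pivot (a point): Hinge centre of the side stand, in the fork's frame at x = -22, y = +56, z = +22 mm.
- stand_mid (a point): On the axis of the side stand's leg, 70 mm out from the hinge: a place to push. The leg is a round steel bar, 10 mm diameter, 40 g (a thin coil spring runs beside it up to 30 mm from the hinge), with a rubber foot of 15 mm diameter.
- stand_foot (a point): End of the rubber foot, 95 mm from the hinge. With the stub seated upright and the stand down it clears the base plate by 12 mm.
- fixture: Hub fixture, fixed: steel base plate 190 mm (x) by 150 mm (y), top 12 mm above the bench, with a steel pedestal that clamps a wheel hub. Origin on the bench under the middle of the axle; y along the axle; x points from the axle to the padded rest. The stub sits on it with its x and y in the same sense as the fixture's: it leans to the rest, the folded leg points away from it.
- hub_axle (a point): Middle of the hub's bare axle, 97 mm above the bench: 10 mm diameter, ends at y = +-48 mm. The hub's locknuts end at y = +-27 mm; the dropouts go outside them with 3 mm to spare each side. Hub flanges 45 mm diameter. The stub's origin lies on this point when it is seated.
- rest: Padded rest, T post on the fixture (origin and axes as the fixture's): rubber roll, 18 mm diameter, 56 mm long along y, its axis 75 mm to the fixture's +x of the axle and 187 mm above the bench. The seated stub leans on it with the crown, 0.50 rad from upright towards +x, and stays there by its weight (about 0.3 N m) when let go.
- hanger: Hanger, fixed: base plate 120 by 110 by 8 mm, post, and a flat level steel strip arm, 44 mm wide, top 150 mm above the bench, which runs from the post to the hanger's -x and ends at x = -64 mm in an upturned lip 4 mm thick, 12 mm high. Origin on the bench, 4 mm in front of the post's face.
- hang_point (a point): On top of the strip arm, 34 mm to the hanger's -x of its origin, where the crown rests. To take the stub off, lift it more than 12 mm, then draw it 70 mm or more to the hanger's -x.
- ring_gauge_1: Bystander: steel setting ring lying flat, 46 mm diameter, 14 mm high; origin at the centre of its underside.
- setting_master: Bystander: stepped steel cylinder, 30 mm diameter, 43 mm high; origin at the centre of its underside.
- plug_gauge: Bystander: plug gauge lying on the bench, 98 mm long, 18 mm wide; origin at the centre of its underside.
- oil_bottle: Bystander: small yellow oil bottle with a red nozzle, 36 mm diameter, 98 mm high; origin at the centre of its underside.
There are look-alikes about, which are no part of the job. What is shaped like the fork but yellow is not meant.

How it is judged (in metres and radians):
On the way, in this order (a step that is already met when the one before it is completed fails the run):
1. the fork stub is off the hanger and both dropouts are seated on the hub axle, the side stand still folded (distance between fork and hub_axle below 0.006 m and angle between the y axis of fork and the y axis of fixture, either way round below 0.08 rad and value of joint side_stand below 0.4 rad and y of stand_pivot in the frame of fixture above 0.03 m), for 0.2 s.
2. the side stand is down against its stop, the stub still seated on the axle (value of joint side_stand above 1.6 rad and distance between fork and hub_axle below 0.006 m), for 0.2 s.
At the end, for the whole second after the job is handed in: Stub seated (origin within 6 mm of the axle's middle, parallel within 0.08 rad), side stand past 1.6 rad, stub within 0.07 rad of vertical and still (under 0.1 rad/s), gripped with more than 2 N by the fingers, with the stand on the fixture's +y side, and not touching the rest (under 0.2 N) (all of step 2 and angle between the y axis of fork and the y axis of fixture, either way round below 0.08 rad and angle between fork's own z axis and vertical below 0.07 rad and contact force between the fingers and fork above 2 N and contact force between fork and rest below 0.2 N and angular speed of fork below 0.1 rad/s and y of stand_pivot in the frame of fixture above 0.03 m); the arm keeps its last pose, push and grip.
It fails at once if the fork stub falls over (leans more than 60 degrees) (angle between fork's own z axis and vertical above 1.05 rad).
It fails at once if a gauge or the oil bottle is disturbed (moved more than 20 mm) (distance of any of ring_gauge_1, setting_master, plug_gauge, oil_bottle from where it was at the start of the episode above 0.02 m).
It also fails if it takes over 70 s, if anything falls off the work surface, if the arm or the gripper's body presses on something with over 40 N, if the wrist force passes 120 N, or if a joint passes its speed limit or range.

ROBOT

A 6-joint arm with a two-finger parallel gripper is mounted at the origin on a cart in front of the work surface, level with it; the furniture and walls round the work are solid. World frame = base frame: x ahead of the robot, y to its left, z up, the work surface at z = 0. Lengths are in mm, angles in rad, forces in N, time in s.
With the tool pointing down it reaches from about 250 to 775 mm from the base axis. Payload 4 kg.
Tool frame: the origin (TCP) lies midway between the tips of the shut fingers; the grasp point (between the pads) lies manip.grip_point_offset behind it (manip.grip_point_offset is the distance from the TCP to the grasp point, in mm); z points along the fingers, y is the line along which they close (so a half turn about z gives the same grasp; the last joint's range is limited). The gripper opens to 85 mm and grips with 20 to 120 N. Pads are 22 mm wide; open, the fingers measure 114 mm over their backs; the gripper's body (76 mm by 85 mm) begins 54 mm behind the grasp point. The pads swing forward as they close: fully open they stand 13 mm farther back than shut.
Start: joints at [1.067, 0.087, 1.371, -0, 1.684, -0.103], TCP at [214.595, 506.425, 231.341] pointing down, gripper open.
Joint ranges: [-3.1, 3.1], [-0.76, 2.03], [0.27, 2.55], [-1.08, 4.22], [0.17, 2.65], [-2.57, 2.57]. Speed limits (rad/s): [2.79, 2.79, 3.14, 3.14, 3.14, 3.14].

INTERFACE

Orientations are given as a unit quaternion [w, x, y, z].
In Python, from station import manip gives the robot as it stands.
- The arm moves only by the tool move_arm, never from a script. Its arguments are lists of equal length, an entry for each row: "slide": the shift along the tool's x, y, z in mm, a list of three; "rot": the turn, a rotation vector about the tool's x, y, z in degrees, a list of three; "hand": the opening, from 0 (shut) to 1 (fully open). In form: {"slide": [[tx, ty, tz], ...], "rot": [[wx, wy, wz], ...], "hand": [hand, ...]}. A call has 1 to 20 rows; each row is the pose to reach, as a shift and turn from the pose commanded when the call began, along the tool's axes at that moment; what a row does not reach only later rows make up. A row lasts 1/8 s, in which the tool goes at most 62.5 mm and 10.7 degrees, less where a joint would pass 70% of its speed; a pose out of reach is approached as far as the arm can. A call with a gripper value outside its range is refused whole. The fingers move at their own pace and stop on an object; "squeeze" is the grip in N (left out, the last holds). Time passes only in rows, so rows that repeat a pose let the fingers close. It gives the time, the measured TCP pose, the force, the opening and the grip force at its end, in the units of the state.
- manip.state(): the state, without advancing time (a new reading comes with each control period).
- manip.read_camera(name): name is "side" or "top"; returns the picture (420x560x3 uint8, red, green, blue); there is no depth.
- manip.calibration(name): a dict with "fx", "fy", "cx", "cy" (pixels), "dist" ([k1, k2, p1, p2, k3] as OpenCV has them; the pictures are not rectified), "rvec" (rotation vector, rad) and "tvec" (3), from world to camera coordinates, as OpenCV has them. Camera axes: x right, y down, z forward; pixel columns grow to the right and rows downward; lengths in mm; the calibration is good to about 2 mm. A picture is of the moment at which its call begins. calibration takes no time and is no camera call.
- manip.close_job(): hands the job in; it is judged then, once.
The state is a dict: "t": time; "q": joint angles; "joint_velocities": joint speeds; "joint_efforts": joint torques, N m; "tcp_pos": TCP position; "eef_rot": TCP orientation; "contact_force": force on the tool from outside, world axes, zero at the start; "wrist_torque": the same for the moment, N m; "gripper_width": opening from 0.0 (shut) to 1.0 (fully open); "grip_force": force on a finger pad.
Only numpy, scipy, OpenCV 4.12 (cv2) and the standard library are available. Lean on these libraries where they do the work, as an engineer would, in place of code of your own. Each camera call takes 0.05 s, during which the arm holds its last target. There are 200 camera calls.

## Working session

There is one attempt and no reset: what is moved stays moved. The work goes in short steps, Python scripts to look and compute and a tool call to move; the robot and the scene stay as the last step left them, time stands still between calls to the robot, and variables do not carry over. Pictures are saved under pics/ and viewed, at most 10 in all, crops included, and the job is handed in when it is done.

Besides the shell and the picture viewer there is one more tool, called after ">>>" by a JSON object that holds its "op" and its "data", one argument or row to a line. move_arm: Moves the arm, as the interface text tells. Its arguments: {"type":"object","properties":{"slide":{"type":"array"},"rot":{"type":"array"},"hand":{"type":"array"},"squeeze":{"type":"number"}},"required":["slide","rot","hand"]}

```bash
mkdir -p pics
python3 - <<'E'
from station import manip
import cv2
for n in("side","top"):
    cv2.imwrite(f"pics/{n}0.png",manip.read_camera(n)[:,:,::-1]); print(n,manip.calibration(n))
print(manip.state(),manip.grip_point_offset)
E
```

```text
side {'fx': 539.4636980530339, 'fy': 539.4636980530339, 'cx': 271.5626507888651, 'cy': 216.97506798283038, 'dist': array([0.06318304, 0.        , 0.        , 0.        , 0.        ]), 'rvec': array([ 2.07506029,  0.09235978, -0.03041179]), 'tvec': array([-594.69032829,  100.71829525, 1303.65107769])}
top {'fx': 382.2337610484934, 'fy': 382.2337610484934, 'cx': 282.7496397023596, 'cy': 213.16571330918978, 'dist': array([0.00019251, 0.        , 0.        , 0.        , 0.        ]), 'rvec': array([ 2.11801207, -2.12558991,  0.17867436]), 'tvec': array([ 54.02513715, 624.57639134, 910.57340222])}
{'t': 0.1, 'q': array([ 1.06690520e+00,  8.78864095e-02,  1.37210822e+00,  2.73775644e-05,
        1.68359040e+00, -1.03112484e-01]), 'joint_velocities': array([ 0.00115486, -0.00035212, -0.0035682 ,  0.00288753,  0.00050507,
       -0.00183277]), 'joint_efforts': array([ 2.26076954e-03, -3.53012180e+01, -3.14221573e+01, -1.70076019e-04,
        7.93305575e-03, -1.61415755e-06]), 'tcp_pos': array([214.36157935, 506.02513953, 230.25067927]), 'eef_rot': array([-3.10706052e-04,  1.99049284e-01,  9.79988974e-01, -9.46592247e-04]), 'contact_force': array([0.42153348, 0.14191837, 0.43772895]), 'wrist_torque': array([0.01583425, 0.0233852 , 0.03943988]), 'grip_force': 0.0, 'gripper_width': 0.9994373844575246} 18.700000000000003
```

View pics/side0.png

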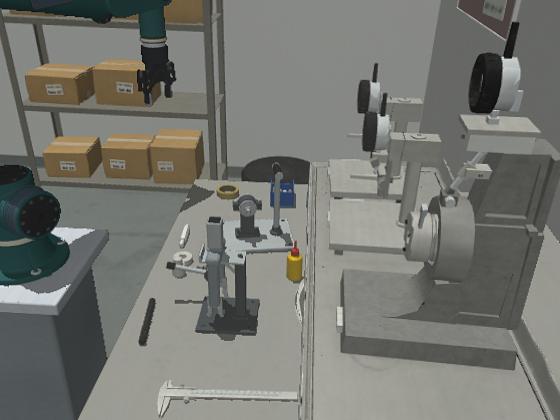

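View pics/top0.png

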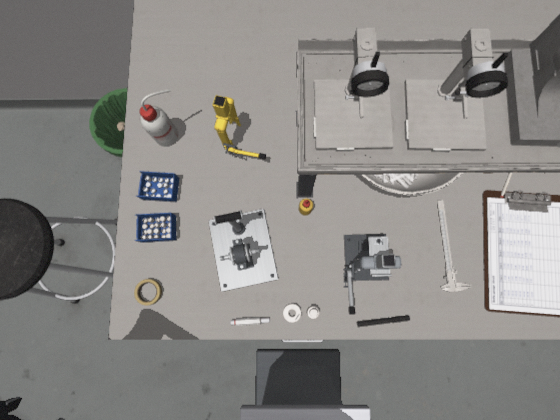

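The side view shows the fork on its hanger (about 215,225–320) and the fixture behind it (265,230). In the top view the hanger and fork are at (370,260), with the stand foot near (350,308) and the fixture at (243,250). I'll enlarge both.

```bash
python3 - <<'E'
import cv2,numpy as np
t=cv2.imread("pics/top0.png");s=cv2.imread("pics/side0.png")
a=t[195:335,195:425]; b=s[155:345,140:330]
cv2.imwrite("pics/tz.png",cv2.resize(a,None,fx=3.4,fy=3.4,interpolation=2))
cv2.imwrite("pics/sz.png",cv2.resize(b,None,fx=3.1,fy=3.1,interpolation=2))
E
cat > h.py <<'E'
from station import manip
import numpy as np,cv2
from scipy.spatial.transform import Rotation as R
C={n:manip.calibration(n) for n in("side","top")}
def K(c): return np.array([[c['fx'],0,c['cx']],[0,c['fy'],c['cy']],[0,0,1.]])
def proj(n,P):
    c=C[n]; return cv2.projectPoints(np.atleast_2d(np.array(P,float)),c['rvec'],c['tvec'],K(c),c['dist'])[0][:,0]
def atz(n,uv,z):
    c=C[n]; p=cv2.undistortPoints(np.array([[uv]],float),K(c),c['dist'])[0,0]
    Rm=cv2.Rodrigues(c['rvec'])[0]; o=-Rm.T@c['tvec']; d=Rm.T@np.r_[p,1]
    return o+d*(z-o[2])/d[2]
def shot(n,f,box=None,k=1):
    im=manip.read_camera(n)[:,:,::-1]
    if box: x0,y0,x1,y1=box; im=im[y0:y1,x0:x1]
    cv2.imwrite("pics/"+f,cv2.resize(np.ascontiguousarray(im),None,fx=k,fy=k,interpolation=2))
E
```

```text
(no output)
```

View pics/tz.png

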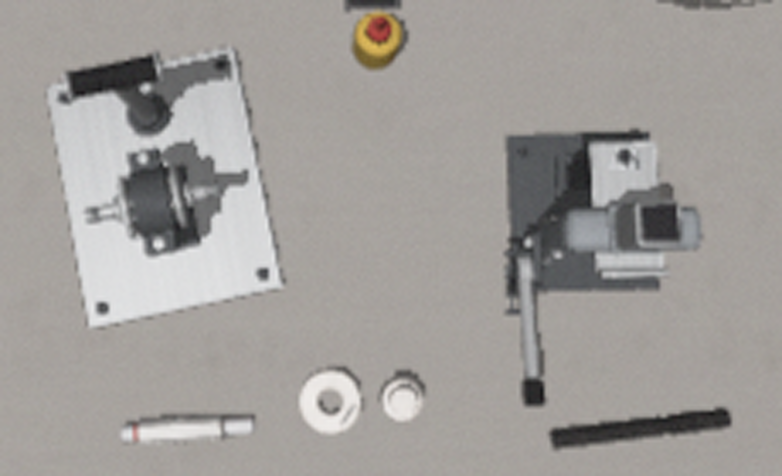

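View pics/sz.png

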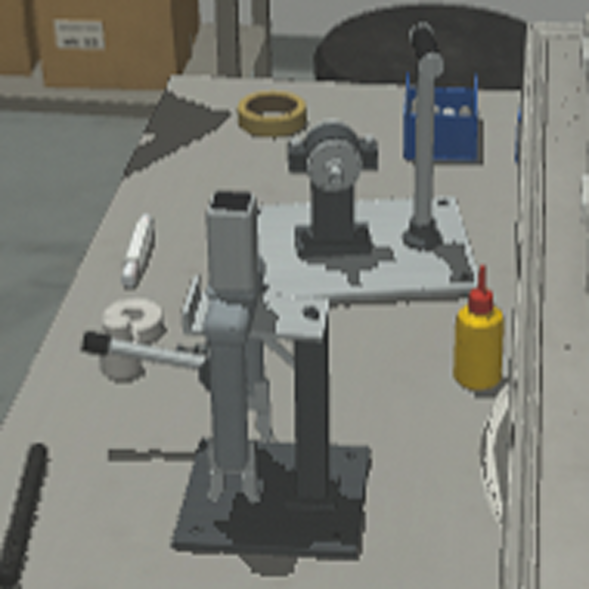

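Top crop: stem top at (660,222), foot at (533,392), axle ends at (88,213) and (247,177), plate corners at (48,88), (232,48), (285,285) and (92,328). Side crop: stem top at (232,200), foot tip at (83,343). Next I'll fit the planar poses.

```bash
cat > fit.py <<'E'
from h import *
from scipy.optimize import least_squares
T=lambda u:np.array(u)/3.4+195-0.35
S=lambda u:np.array(u)/3.1+[140,155]-0.35
def fit(name,obs,x0,z0=0):
    def res(p):
        c,s=np.cos(p[2]),np.sin(p[2]); r=[]
        for n,P,uv in obs:
            w=[p[0]+c*P[0]-s*P[1],p[1]+s*P[0]+c*P[1],P[2]+z0]; r.append(proj(n,w)[0]-uv)
        return np.concatenate(r)
    q=least_squares(res,x0,loss='soft_l1'); print(name,q.x.round(3)); print(res(q.x).reshape(-1,2).round(1).tolist())
    return q.x
a=np.deg2rad(10)
fx=fit("fixture",[("top",(-48*0,48,97),T((88,213))),("top",(0,-48,97),T((247,177))),
 ("top",(75,28,196),T((70,80))),("top",(75,-28,196),T((157,62))),("side",(0,-48,97),S((336,168)))],[500,150,.2])
fk=fit("fork",[("top",(0,0,185),T((660,222))),("top",(-22-95*np.cos(a),56,22+95*np.sin(a)),T((533,402))),
 ("side",(0,0,185),S((231,200))),("side",(-22-95*np.cos(a),56,22+95*np.sin(a)),S((83,343))),("top",(0,37,125),T((585,230)))],[480,-90,0.],45)
for u in [(48,88),(232,48),(285,285),(92,328)]: print(atz("top",T(u),12).round(0))
for nm,u in [("ring",(330,400)),("master",(402,397)),("plug",(190,428)),("oil",(377,40))]: print(nm,atz("top",T(u),10).round(0))
print(manip.state()['tcp_pos'], proj("top",[[300,0,0],[500,0,0],[500,200,0]]))
E
python3 fit.py
```

```text
fixture [5.21711e+02 1.51820e+02 2.19000e-01]
[[0.4, 0.1], [-7.0, 1.7], [0.2, 0.1], [0.0, -0.2], [1.2, 5.5]]
fork [ 4.96550e+02 -1.64958e+02  5.00000e-03]
[[0.5, -0.1], [0.4, 0.4], [-0.3, 0.7], [-0.0, -0.7], [-1.7, -0.7]]
[614. 248.  12.]
[645. 105.  12.]
[462.  64.  12.]
[431. 209.  12.]
ring [378.  30.  10.]
master [380. -23.  10.]
plug [358. 134.  10.]
oil [651.  -8.  10.]
[214.36157935 506.02513953 230.25067927] [[303.87197577 343.75109664]
 [302.92679511 263.8664561 ]
 [226.61956932 264.10155837]]
```

```bash
cat >> fit.py <<'E'
print("---")
fx=fit("fixture",[("top",(0,48,97),T((88,213))),
 ("top",(75,28,196),T((70,80))),("top",(75,-28,196),T((157,62))),("side",(0,-48,97),S((336,168)))],[500,150,.2])
fx=fit("fixture_noaxside",[("top",(0,48,97),T((88,213))),
 ("top",(75,28,196),T((70,80))),("top",(75,-28,196),T((157,62)))],[500,150,.2])
ims={"top":(cv2.imread("pics/top0.png"),4,(205,195,305,300)),"side":(cv2.imread("pics/side0.png"),4,(190,160,305,260))}
c,s=np.cos(fx[2]),np.sin(fx[2]); W=lambda P:[fx[0]+c*P[0]-s*P[1],fx[1]+s*P[0]+c*P[1],P[2]]
out=[]
for n,(im,k,(x0,y0,x1,y1)) in ims.items():
    z=cv2.resize(im[y0:y1,x0:x1],None,fx=k,fy=k,interpolation=2)
    for P in [(0,48,97),(0,-48,97),(0,27,97),(0,-27,97),(0,0,97),(75,28,187),(75,-28,187),(0,-25,119.5),(0,-25,74.5),(-22.5,-25,97),(22.5,-25,97)]:
        u=(proj(n,W(P))[0]-[x0,y0]+.5)*k; cv2.circle(z,tuple(int(v) for v in u),2,(0,0,255),-1)
    out.append(z)
hh=max(o.shape[0] for o in out); out=[cv2.copyMakeBorder(o,0,hh-o.shape[0],0,0,0) for o in out]
o=np.hstack(out); f=min(1,800/o.shape[1]); cv2.imwrite("pics/ov.png",cv2.resize(o,None,fx=f,fy=f))
E
python3 fit.py|sed -n '/---/,$p'
```

```text
---
fixture [5.20700e+02 1.53943e+02 1.92000e-01]
[[-0.6, -0.0], [0.1, 0.1], [0.0, 0.4], [0.4, 5.1]]
fixture_noaxside [5.21427e+02 1.52747e+02 2.10000e-01]
[[-0.1, 0.0], [0.1, 0.1], [-0.1, -0.1]]
```

View pics/ov.png

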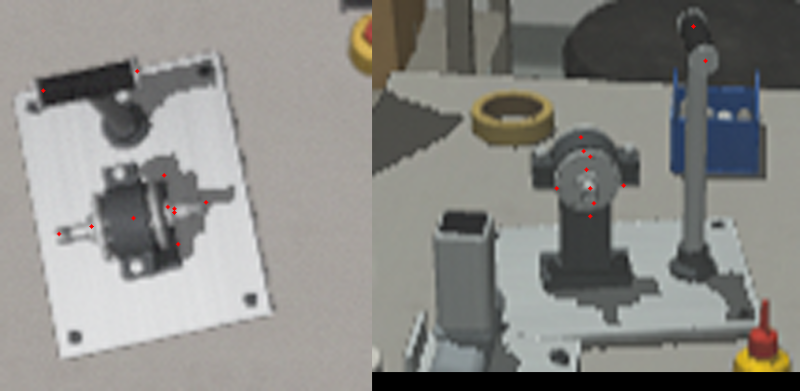

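Fits agree with the given sizes: the fork is at (496.5, -165), yaw about 0, and the fixture axle is at (521.4, 152.5), yaw 0.21. I'll write a planner helper that prints tool-frame rows, then move above the stem.

```bash
cat > plan.py <<'E'
from h import *
import json,os,sys
# pose: pos + rotation (world). base tool-down: x->-x, y->+y
DOWN=R.from_matrix([[-1,0,0],[0,1,0],[0,0,-1]])
def tool(yaw=0,lean=0,yawf=None):  # lean about (yawed) y
    return R.from_rotvec([0,0,yaw])*R.from_rotvec([0,lean,0])*DOWN
def load():
    if os.path.exists("cmd.json"):
        d=json.load(open("cmd.json")); return np.array(d[0]),R.from_quat(d[1])
    return np.array([214.595,506.425,231.341]),R.from_quat([0.199049,0.97999,0,0])
def plan(wps,hand,squeeze=None):
    """wps: list (pos,R,nrows,ease)"""
    p0,r0=load(); p,r=p0,r0; S=[];W=[]
    for q,rr,n in wps:
        q=np.array(q,float); d=(r.inv()*rr).as_rotvec()
        for i in range(1,n+1):
            f=i/n; f=f*f*(3-2*f) if n>2 else f
            pp=p+(q-p)*f; ro=r*R.from_rotvec(d*f)
            S.append(np.round(r0.inv().apply(pp-p0),1).tolist()); W.append(np.round(np.rad2deg((r0.inv()*ro).as_rotvec()),1).tolist())
        p,r=q,rr
    fp=p0+r0.apply(S[-1]); fr=r0*R.from_rotvec(np.deg2rad(W[-1]))
    json.dump([fp.tolist(),fr.as_quat().tolist()],open("cmd.json","w"))
    print(json.dumps({"slide":S,"rot":W,"hand":[hand]*len(S)}),len(S))
    st=manip.state(); print(st['t'],st['tcp_pos'].round(1),(r0.inv()*R.from_quat(np.r_[st['eef_rot'][1:],st['eef_rot'][0]])).as_rotvec().round(3),st['gripper_width'])
E
python3 - <<'E'
from plan import *
plan([((214.6,506.4,300),load()[1],3),((496.5,-165,300),tool(0),16)],1.0)
E
```

```text
{"slide": [[-0.0, -0.0, -17.8], [-0.0, -0.0, -50.9], [-0.0, -0.0, -68.7], [-5.9, -5.7, -68.7], [-22.4, -21.9, -68.7], [-48.1, -46.9, -68.7], [-81.5, -79.4, -68.7], [-121.0, -117.9, -68.7], [-165.0, -160.8, -68.7], [-212.1, -206.7, -68.7], [-260.8, -254.1, -68.7], [-309.4, -301.5, -68.7], [-356.5, -347.4, -68.7], [-400.6, -390.4, -68.7], [-440.0, -428.8, -68.7], [-473.4, -461.3, -68.7], [-499.1, -486.4, -68.7], [-515.7, -502.5, -68.7], [-521.5, -508.2, -68.7]], "rot": [[0.0, 0.0, 0.0], [0.0, 0.0, 0.0], [0.0, 0.0, 0.0], [0.0, 0.0, -0.3], [0.0, 0.0, -1.0], [0.0, 0.0, -2.1], [0.0, 0.0, -3.6], [0.0, 0.0, -5.3], [0.0, 0.0, -7.3], [0.0, 0.0, -9.3], [0.0, 0.0, -11.5], [0.0, 0.0, -13.6], [0.0, 0.0, -15.7], [0.0, 0.0, -17.6], [0.0, 0.0, -19.4], [0.0, 0.0, -20.8], [0.0, 0.0, -22.0], [0.0, 0.0, -22.7], [0.0, 0.0, -23.0]], "hand": [1.0, 1.0, 1.0, 1.0, 1.0, 1.0, 1.0, 1.0, 1.0, 1.0, 1.0, 1.0, 1.0, 1.0, 1.0, 1.0, 1.0, 1.0, 1.0]} 19
0.1 [214.4 506.  230.3] [0.002 0.    0.   ] 0.9994373844575246
```

>>> {"op": "move_arm", "data": {
  "slide": [
    [0, 0, -18],
    [0, 0, -51],
    [0, 0, -68.7],
    [-6, -5.7, -68.7],
    [-22.4, -21.9, -68.7],
    [-48, -47, -68.7],
    [-81.5, -79.4, -68.7],
    [-121, -118, -68.7],
    [-165, -161, -68.7],
    [-212, -207, -68.7],
    [-261, -254, -68.7],
    [-309, -301, -68.7],
    [-356, -347, -68.7],
    [-400, -390, -68.7],
    [-440, -429, -68.7],
    [-473, -461, -68.7],
    [-499, -486, -68.7],
    [-515.7, -502.5, -68.7],
    [-521.5, -508.2, -68.7]
  ],
  "rot": [
    [0, 0, 0],
    [0, 0, 0],
    [0, 0, 0],
    [0, 0, -0.3],
    [0, 0, -1],
    [0, 0, -2],
    [0, 0, -3.6],
    [0, 0, -5.3],
    [0, 0, -7.3],
    [0, 0, -9.3],
    [0, 0, -11.5],
    [0, 0, -13.6],
    [0, 0, -15.7],
    [0, 0, -17.6],
    [0, 0, -19.4],
    [0, 0, -20.8],
    [0, 0, -22],
    [0, 0, -22.7],
    [0, 0, -23]
  ],
  "hand": [1, 1, 1, 1, 1, 1, 1, 1, 1, 1, 1, 1, 1, 1, 1, 1, 1, 1, 1]
}}

```text
t: 2.48
tcp_pos: [495.9, -166.2, 298.1]
eef_rot: [-0.002, 0.001, 1.0, 0.001]
contact_force: [-0.3, -0.3, 0.3]
gripper_width: 0.998
grip_force: 0.0
```

Run:
```python
from plan import *
manip.read_camera("side"); shot("side","s1.png",(170,110,300,260),4)
plan([((496.5,-165,187),tool(0),8)],1.0)
```

```text
{"slide": [[0.0, -0.0, 4.9], [0.0, -0.0, 17.7], [0.0, -0.0, 35.8], [0.0, -0.0, 56.5], [0.0, -0.0, 77.3], [0.0, -0.0, 95.4], [0.0, -0.0, 108.2], [0.0, -0.0, 113.0]], "rot": [[0.0, 0.0, 0.0], [0.0, 0.0, 0.0], [0.0, 0.0, 0.0], [0.0, 0.0, 0.0], [0.0, 0.0, 0.0], [0.0, 0.0, 0.0], [0.0, 0.0, 0.0], [0.0, 0.0, 0.0]], "hand": [1.0, 1.0, 1.0, 1.0, 1.0, 1.0, 1.0, 1.0]} 8
2.575 [ 496.  -165.2  298.9] [-0.001  0.002  0.001] 1.002442872148722
```

View pics/s1.png

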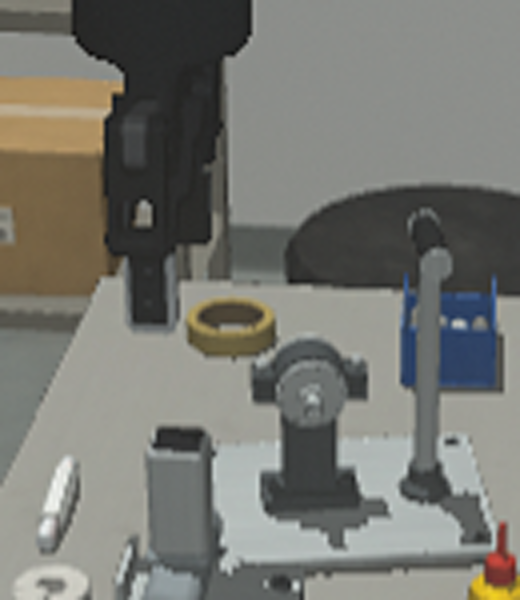

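The near fingertip is at full-image (207.5,191) and the stem top centre at (215,219). I'll check those against projection.

Run:
```python
from h import *
print(proj("side",[[496,-165-44,312],[496,-165-50,312],[496,-165+44,312],[496.5,-165,230],[510.5,-179,230],[482.5,-179,230],[496,-165,312]]).round(1))
```

```text
[[207.6 191.1]
 [206.9 192.7]
 [216.1 170.6]
 [213.8 219.9]
 [220.  224. ]
 [205.1 223.2]
 [212.  180.4]]
```

The finger projection matches. The stem looks 2–3 mm farther in +x, so I'll aim for x = 498.5.

>>> {"op": "move_arm", "data": {
  "slide": [
    [0, 0, 5],
    [0, 0, 18],
    [-1, 0, 36],
    [-2, 0, 56],
    [-2, 0, 77],
    [-2, 0, 95],
    [-2, 0, 108],
    [-2, 0, 113],
    [-2, 0, 113]
  ],
  "rot": [
    [0, 0, 0],
    [0, 0, 0],
    [0, 0, 0],
    [0, 0, 0],
    [0, 0, 0],
    [0, 0, 0],
    [0, 0, 0],
    [0, 0, 0],
    [0, 0, 0]
  ],
  "hand": [1, 1, 1, 1, 1, 1, 1, 1, 1]
}}

```text
t: 3.7
tcp_pos: [498.5, -165.0, 187.0]
eef_rot: [0.0, -0.0, 1.0, 0.0]
contact_force: [-0.3, -0.8, -0.3]
gripper_width: 0.998
grip_force: 0.0
```

>>> {"op": "move_arm", "data": {
  "slide": [
    [0, 0, 0],
    [0, 0, 0],
    [0, 0, 0],
    [0, 0, 0],
    [0, 0, 0],
    [0, 0, 0],
    [0, 0, 0],
    [0, 0, 0]
  ],
  "rot": [
    [0, 0, 0],
    [0, 0, 0],
    [0, 0, 0],
    [0, 0, 0],
    [0, 0, 0],
    [0, 0, 0],
    [0, 0, 0],
    [0, 0, 0]
  ],
  "hand": [0, 0, 0, 0, 0, 0, 0, 0],
  "squeeze": 60
}}

```text
t: 4.7
tcp_pos: [498.9, -164.4, 187.6]
eef_rot: [0.001, -0.001, 1.0, 0.001]
contact_force: [0.2, 5.5, 4.3]
gripper_width: 0.317
grip_force: 61.4
```

Run:
```python
from plan import *
json.dump([[498.5,-165,187],tool(0).as_quat().tolist()],open("cmd.json","w"))
print(manip.state()['contact_force'],manip.state()['grip_force'])
plan([((498.5,-165,217),tool(0),4),((410,-165,225),tool(0),8),((410,-165,295),tool(0),6)],0)
plan([((521.4,152.5,295),tool(.21),18)],0)
```

```text
[0.1900837  5.46084712 4.29213951] 61.37497901916504
{"slide": [[0.0, 0.0, -4.7], [0.0, 0.0, -15.0], [0.0, 0.0, -25.3], [0.0, 0.0, -30.0], [3.8, 0.0, -30.3], [13.8, 0.0, -31.2], [28.0, 0.0, -32.5], [44.2, 0.0, -34.0], [60.5, 0.0, -35.5], [74.7, 0.0, -36.8], [84.7, 0.0, -37.7], [88.5, 0.0, -38.0], [88.5, 0.0, -43.2], [88.5, 0.0, -56.1], [88.5, 0.0, -73.0], [88.5, 0.0, -89.9], [88.5, 0.0, -102.8], [88.5, 0.0, -108.0]], "rot": [[0.0, 0.0, 0.0], [0.0, 0.0, 0.0], [0.0, 0.0, 0.0], [0.0, 0.0, 0.0], [0.0, 0.0, 0.0], [0.0, 0.0, 0.0], [0.0, 0.0, 0.0], [0.0, 0.0, 0.0], [0.0, 0.0, 0.0], [0.0, 0.0, 0.0], [0.0, 0.0, 0.0], [0.0, 0.0, 0.0], [0.0, 0.0, 0.0], [0.0, 0.0, 0.0], [0.0, 0.0, 0.0], [0.0, 0.0, 0.0], [0.0, 0.0, 0.0], [0.0, 0.0, 0.0]], "hand": [0, 0, 0, 0, 0, 0, 0, 0, 0, 0, 0, 0, 0, 0, 0, 0, 0, 0]} 18
4.7 [ 498.9 -164.4  187.6] [-0.001 -0.001 -0.001] 0.31651284282567405
{"slide": [[-1.0, 2.8, 0.0], [-3.8, 10.9, 0.0], [-8.3, 23.5, 0.0], [-14.1, 40.1, 0.0], [-21.0, 59.9, 0.0], [-28.9, 82.3, 0.0], [-37.4, 106.7, 0.0], [-46.5, 132.4, 0.0], [-55.7, 158.8, 0.0], [-64.9, 185.1, 0.0], [-74.0, 210.8, 0.0], [-82.5, 235.2, 0.0], [-90.4, 257.6, 0.0], [-97.3, 277.4, 0.0], [-103.1, 294.0, 0.0], [-107.6, 306.6, 0.0], [-110.4, 314.7, 0.0], [-111.4, 317.5, 0.0]], "rot": [[0.0, 0.0, -0.1], [0.0, 0.0, -0.4], [0.0, 0.0, -0.9], [0.0, 0.0, -1.5], [0.0, 0.0, -2.3], [0.0, 0.0, -3.1], [0.0, 0.0, -4.0], [0.0, 0.0, -5.0], [0.0, 0.0, -6.0], [0.0, 0.0, -7.0], [0.0, 0.0, -8.0], [0.0, 0.0, -8.9], [0.0, 0.0, -9.8], [0.0, 0.0, -10.5], [0.0, 0.0, -11.1], [0.0, 0.0, -11.6], [0.0, 0.0, -11.9], [0.0, 0.0, -12.0]], "hand": [0, 0, 0, 0, 0, 0, 0, 0, 0, 0, 0, 0, 0, 0, 0, 0, 0, 0]} 18
4.7 [ 498.9 -164.4  187.6] [-0.001 -0.001 -0.001] 0.31651284282567405
```

>>> {"op": "move_arm", "data": {
  "slide": [
    [0, 0, -5],
    [0, 0, -15],
    [0, 0, -25],
    [0, 0, -30],
    [4, 0, -30],
    [14, 0, -31],
    [28, 0, -32.5],
    [44, 0, -34],
    [60, 0, -35.5],
    [75, 0, -37],
    [85, 0, -38],
    [88.5, 0, -38],
    [88.5, 0, -43],
    [88.5, 0, -56],
    [88.5, 0, -73],
    [88.5, 0, -90],
    [88.5, 0, -103],
    [88.5, 0, -108]
  ],
  "rot": [
    [0, 0, 0],
    [0, 0, 0],
    [0, 0, 0],
    [0, 0, 0],
    [0, 0, 0],
    [0, 0, 0],
    [0, 0, 0],
    [0, 0, 0],
    [0, 0, 0],
    [0, 0, 0],
    [0, 0, 0],
    [0, 0, 0],
    [0, 0, 0],
    [0, 0, 0],
    [0, 0, 0],
    [0, 0, 0],
    [0, 0, 0],
    [0, 0, 0]
  ],
  "hand": [0, 0, 0, 0, 0, 0, 0, 0, 0, 0, 0, 0, 0, 0, 0, 0, 0, 0]
}}

```text
t: 6.95
tcp_pos: [410.5, -165.3, 296.6]
eef_rot: [0.001, -0.0, 1.0, -0.001]
contact_force: [-0.2, 0.6, -8.9]
gripper_width: 0.326
grip_force: 60.1
```

>>> {"op": "move_arm", "data": {
  "slide": [
    [-1, 2.8, 0],
    [-4, 11, 0],
    [-8, 23.5, 0],
    [-14, 40, 0],
    [-21, 60, 0],
    [-29, 82, 0],
    [-37, 107, 0],
    [-46, 132, 0],
    [-56, 159, 0],
    [-65, 185, 0],
    [-74, 211, 0],
    [-82, 235, 0],
    [-90, 258, 0],
    [-97, 277, 0],
    [-103, 294, 0],
    [-107.6, 306.6, 0],
    [-110.4, 314.7, 0],
    [-111.4, 317.5, 0],
    [-111.4, 317.5, 0]
  ],
  "rot": [
    [0, 0, -0.1],
    [0, 0, -0.4],
    [0, 0, -0.9],
    [0, 0, -1.5],
    [0, 0, -2.3],
    [0, 0, -3.1],
    [0, 0, -4],
    [0, 0, -5],
    [0, 0, -6],
    [0, 0, -7],
    [0, 0, -8],
    [0, 0, -9],
    [0, 0, -9.8],
    [0, 0, -10.5],
    [0, 0, -11],
    [0, 0, -11.6],
    [0, 0, -11.9],
    [0, 0, -12],
    [0, 0, -12]
  ],
  "hand": [0, 0, 0, 0, 0, 0, 0, 0, 0, 0, 0, 0, 0, 0, 0, 0, 0, 0, 0]
}}

```text
t: 9.32
tcp_pos: [521.2, 152.2, 295.0]
eef_rot: [-0.0, -0.105, 0.995, -0.0]
contact_force: [-0.3, -0.2, -8.7]
gripper_width: 0.325
grip_force: 60.0
```

Run:
```python
from plan import *
for _ in range(8): manip.read_camera("side")
a=manip.read_camera("side")[:,:,::-1]; b=manip.read_camera("top")[:,:,::-1]
z=lambda i,x0,y0:cv2.resize(np.ascontiguousarray(i[y0:y0+130,x0:x0+100]),None,fx=4,fy=4,interpolation=2)
cv2.imwrite("pics/c2.png",np.hstack([z(a,200,120),z(b,195,190)]))
st=manip.state();print(st['tcp_pos'],st['contact_force'],st['gripper_width'],st['t'])
```

```text
[521.17418469 152.42048327 295.07947742] [ 0.57343633  0.22865151 -8.90560893] 0.32750208216980337 9.825
```

View pics/c2.png

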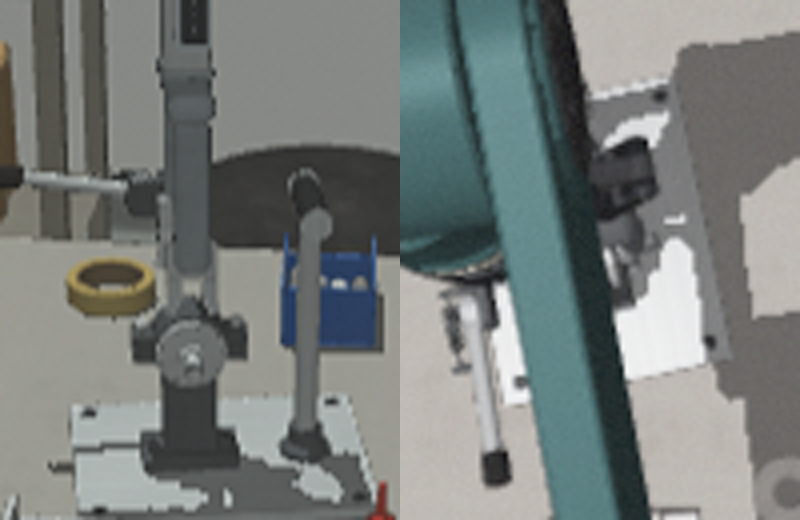

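The side crop shows the dropout slot at about x = 193 directly above the axle end at (191,358), with the stand still folded. I'll check the offset by projection.

Run:
```python
from plan import *
fx=(521.4,152.5,.21)
c,s=np.cos(fx[2]),np.sin(fx[2]); W=lambda P,dx=0:[fx[0]+c*(P[0]+dx)-s*P[1],fx[1]+s*(P[0]+dx)+c*P[1],P[2]]
crop=lambda n,P:((proj(n,P)[0]-np.array([200,120] if n=="side" else [195,190])+.5)*4).round(1)
print("axle end",crop("side",W((0,-48,97))),"hubface",crop("side",W((0,-27,97))))
a=np.deg2rad(10);o=152.5
for dx in(0,3):
  print(dx,"blade",[crop("side",W((x,-44,o+20),dx)) for x in(-11,11)],"crown",[crop("side",W((x,-44,o+115),dx)) for x in(-14,14)],
   "foot",crop("side",W((-22-95*np.cos(a),56,o+22+95*np.sin(a)),dx)),crop("top",W((-22-95*np.cos(a),56,o+22+95*np.sin(a)),dx)),
   "slot tips",[crop("side",W((x,-36,o-20),dx)) for x in(-9,9)])
```

```text
axle end [198.  378.8] hubface [194.8 362.6]
0 blade [array([178.5, 265. ]), array([215.4, 263.5])] crown [array([172. , 115.2]), array([220.7, 113.6])] foot [ -3.2 175.6] [ 98.5 480.7] slot tips [array([181.2, 318.7]), array([210.7, 317.4])]
3 blade [array([183.6, 264.8]), array([220.4, 263.3])] crown [array([177.2, 115. ]), array([225.9, 113.5])] foot [  1.7 175.4] [ 97.5 474.9] slot tips [array([186.1, 318.5]), array([215.7, 317.2])]
```

Relative offsets are within about 2 mm, inside the flare. I'll descend in stages and watch the force.

>>> {"op": "move_arm", "data": {
  "slide": [
    [0, 0, 3],
    [0, 0, 10],
    [0, 0, 18],
    [0, 0, 26],
    [0, 0, 31],
    [0, 0, 33]
  ],
  "rot": [
    [0, 0, 0],
    [0, 0, 0],
    [0, 0, 0],
    [0, 0, 0],
    [0, 0, 0],
    [0, 0, 0]
  ],
  "hand": [0, 0, 0, 0, 0, 0]
}}

```text
t: 10.58
tcp_pos: [521.0, 152.5, 261.4]
eef_rot: [-0.0, -0.105, 0.994, 0.0]
contact_force: [0.6, -0.1, -9.0]
gripper_width: 0.321
grip_force: 59.9
```

>>> {"op": "move_arm", "data": {
  "slide": [
    [0, 0, 2],
    [0, 0, 4],
    [0, 0, 6],
    [0, 0, 8]
  ],
  "rot": [
    [0, 0, 0],
    [0, 0, 0],
    [0, 0, 0],
    [0, 0, 0]
  ],
  "hand": [0, 0, 0, 0]
}}

```text
t: 11.08
tcp_pos: [521.2, 152.6, 254.0]
eef_rot: [0.0, -0.105, 0.994, 0.0]
contact_force: [-0.3, 0.2, -8.5]
gripper_width: 0.319
grip_force: 59.9
```

>>> {"op": "move_arm", "data": {
  "slide": [
    [0, 0, 2],
    [0, 0, 4],
    [0, 0, 6],
    [0, 0, 8],
    [0, 0, 10],
    [0, 0, 10]
  ],
  "rot": [
    [0, 0, 0],
    [0, 0, 0],
    [0, 0, 0],
    [0, 0, 0],
    [0, 0, 0],
    [0, 0, 0]
  ],
  "hand": [0, 0, 0, 0, 0, 0]
}}

```text
t: 11.82
tcp_pos: [521.3, 152.6, 243.8]
eef_rot: [0.0, -0.105, 0.994, 0.0]
contact_force: [1.6, 0.0, -9.0]
gripper_width: 0.321
grip_force: 60.0
```

>>> {"op": "move_arm", "data": {
  "slide": [
    [0, 0, 1.5],
    [0, 0, 3],
    [0, 0, 4.5],
    [0, 0, 6],
    [0, 0, 6]
  ],
  "rot": [
    [0, 0, 0],
    [0, 0, 0],
    [0, 0, 0],
    [0, 0, 0],
    [0, 0, 0]
  ],
  "hand": [0, 0, 0, 0, 0]
}}

```text
t: 12.45
tcp_pos: [521.4, 152.7, 239.4]
eef_rot: [0.001, -0.105, 0.994, 0.0]
contact_force: [-0.4, -0.1, -3.1]
gripper_width: 0.321
grip_force: 60.9
```

Seated: the load has transferred at the expected height. Next I'll lean it onto the rest along an arc about the axle.

```bash
cat >> plan.py <<'E'
AX=np.array([521.4,152.5,97.]); YAW=.21
def arcp(th,rad,x=0):
    d=R.from_rotvec([0,0,YAW]).apply([rad*np.sin(th),0,rad*np.cos(th)]); return AX+d, tool(YAW,th)
def ease(a,b,n): return [a+(b-a)*f*f*(3-2*f) for f in (np.arange(1,n+1)/n)]
E
python3 - <<'E'
from plan import *
r=R.from_rotvec([0,0,np.deg2rad(12)])*DOWN
json.dump([[521.4,152.5,238.0],r.as_quat().tolist()],open("cmd.json","w"))
plan([(*arcp(t,141),1) for t in ease(0,.48,16)],0)
E
```

```text
{"slide": [[-0.8, 0.0, 0.0], [-2.9, 0.0, 0.0], [-6.2, 0.0, 0.1], [-10.6, 0.0, 0.4], [-15.7, 0.0, 0.9], [-21.3, 0.0, 1.6], [-27.4, 0.0, 2.7], [-33.5, 0.0, 4.0], [-39.6, 0.0, 5.7], [-45.4, 0.0, 7.5], [-50.8, 0.0, 9.5], [-55.6, 0.0, 11.4], [-59.5, 0.0, 13.2], [-62.5, 0.0, 14.6], [-64.4, 0.0, 15.6], [-65.1, 0.0, 15.9]], "rot": [[0.0, 0.3, -0.0], [0.0, 1.2, -0.0], [0.0, 2.5, -0.0], [0.0, 4.3, -0.0], [0.0, 6.4, -0.0], [0.0, 8.7, -0.0], [0.0, 11.2, -0.0], [0.0, 13.8, -0.0], [0.0, 16.3, -0.0], [0.0, 18.8, -0.0], [0.0, 21.1, -0.0], [0.0, 23.2, -0.0], [0.0, 25.0, -0.0], [0.0, 26.3, -0.0], [0.0, 27.2, -0.0], [0.0, 27.5, -0.0]], "hand": [0, 0, 0, 0, 0, 0, 0, 0, 0, 0, 0, 0, 0, 0, 0, 0]} 16
12.45 [521.4 152.7 239.4] [-0.    -0.002 -0.001] 0.3211143011739677
```

>>> {"op": "move_arm", "data": {
  "slide": [
    [-1, 0, 0],
    [-3, 0, 0],
    [-6, 0, 0],
    [-10.6, 0, 0.4],
    [-15.7, 0, 1],
    [-21.3, 0, 1.6],
    [-27.4, 0, 2.7],
    [-33.5, 0, 4]
  ],
  "rot": [
    [0, 0.3, 0],
    [0, 1.2, 0],
    [0, 2.5, 0],
    [0, 4.3, 0],
    [0, 6.4, 0],
    [0, 8.7, 0],
    [0, 11.2, 0],
    [0, 13.8, 0]
  ],
  "hand": [0, 0, 0, 0, 0, 0, 0, 0]
}}

```text
t: 13.45
tcp_pos: [554.9, 159.7, 234.7]
eef_rot: [-0.12, -0.104, 0.987, -0.013]
contact_force: [-0.5, 1.5, 2.7]
gripper_width: 0.318
grip_force: 61.3
```

Run:
```python
from plan import *
p,r=arcp(.24,141); json.dump([p.tolist(),r.as_quat().tolist()],open("cmd.json","w"))
st=manip.state();print(st['contact_force'].round(1),st['wrist_torque'].round(2),p)
plan([(*arcp(t,141),1) for t in ease(.24,.48,8)],0)
```

```text
[-0.5  1.5  2.7] [-0.03  0.19 -0.21] [554.17975292 159.48675666 233.95865445]
{"slide": [[-1.5, -0.0, 0.0], [-5.3, -0.0, 0.1], [-10.7, -0.0, 0.4], [-16.9, -0.0, 1.0], [-23.0, -0.0, 1.9], [-28.4, 0.0, 2.9], [-32.1, -0.0, 3.7], [-33.5, -0.0, 4.0]], "rot": [[-0.0, 0.6, -0.0], [0.0, 2.1, -0.0], [-0.0, 4.4, 0.0], [0.0, 6.9, -0.0], [0.0, 9.4, 0.0], [0.0, 11.6, 0.0], [0.0, 13.2, 0.0], [0.0, 13.8, 0.0]], "hand": [0, 0, 0, 0, 0, 0, 0, 0]} 8
13.45 [554.9 159.7 234.7] [-0.     0.002  0.   ] 0.3178259983331093
```

>>> {"op": "move_arm", "data": {
  "slide": [
    [-1.5, 0, 0],
    [-5.3, 0, 0],
    [-10.7, 0, 0.4],
    [-17, 0, 1],
    [-23, 0, 2],
    [-28.4, 0, 3],
    [-32, 0, 3.7],
    [-33.5, 0, 4],
    [-33.5, 0, 4]
  ],
  "rot": [
    [0, 0.6, 0],
    [0, 2.1, 0],
    [0, 4.4, 0],
    [0, 7, 0],
    [0, 9.4, 0],
    [0, 11.6, 0],
    [0, 13.2, 0],
    [0, 13.8, 0],
    [0, 13.8, 0]
  ],
  "hand": [0, 0, 0, 0, 0, 0, 0, 0, 0]
}}

```text
t: 14.58
tcp_pos: [585.9, 166.3, 222.1]
eef_rot: [-0.236, -0.102, 0.966, -0.025]
contact_force: [4.0, 2.1, 4.5]
gripper_width: 0.317
grip_force: 61.8
```

Run:
```python
from plan import *
p,r=arcp(.48,141); json.dump([p.tolist(),r.as_quat().tolist()],open("cmd.json","w"))
shot("side","s3.png",(190,120,320,240),5)
st=manip.state();print(st['contact_force'].round(1),st['wrist_torque'].round(2),p,st['q'].round(2))
```

```text
[4.8 1.5 4. ] [-0.04 -0.64 -0.21] [585.08043763 166.07300414 222.06628411] [ 0.19  0.58  0.82 -0.01  2.22 -1.6 ]
```

View pics/s3.png

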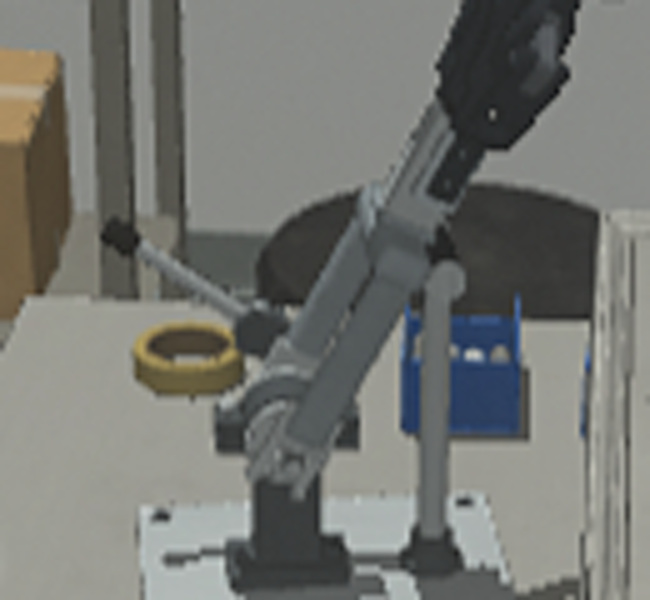

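The side view shows the fork leaning with its crown at the rest roll (445,260), the dropout on the axle at (290,465) and the leg folded up-left. I'll release and retract along the tool axis.

>>> {"op": "move_arm", "data": {
  "slide": [
    [0, 0, 0],
    [0, 0, 0],
    [0, 0, 0],
    [0, 0, 0],
    [0, 0, 0]
  ],
  "rot": [
    [0, 0, 0],
    [0, 0, 0],
    [0, 0, 0],
    [0, 0, 0],
    [0, 0, 0]
  ],
  "hand": [0.5, 0.6, 0.8, 1, 1]
}}

```text
t: 15.25
tcp_pos: [584.8, 166.1, 222.2]
eef_rot: [-0.237, -0.102, 0.966, -0.025]
contact_force: [-0.4, -0.4, -0.2]
gripper_width: 0.998
grip_force: 0.0
```

>>> {"op": "move_arm", "data": {
  "slide": [
    [0, 0, -4],
    [0, 0, -14],
    [0, 0, -28],
    [0, 0, -45],
    [0, 0, -62],
    [0, 0, -76],
    [0, 0, -80]
  ],
  "rot": [
    [0, 0, 0],
    [0, 0, 0],
    [0, 0, 0],
    [0, 0, 0],
    [0, 0, 0],
    [0, 0, 0],
    [0, 0, 0]
  ],
  "hand": [1, 1, 1, 1, 1, 1, 1]
}}

```text
t: 16.12
tcp_pos: [621.7, 173.9, 294.3]
eef_rot: [-0.236, -0.102, 0.966, -0.025]
contact_force: [0.6, -0.2, 0.2]
gripper_width: 0.997
grip_force: 0.0
```

```bash
cat >> plan.py <<'E'
def F(x,y,z): return AX*[1,1,0]+R.from_rotvec([0,0,YAW]).apply([x,y,z])
E
python3 - <<'E'
from plan import *
p,r=arcp(.48,221); json.dump([p.tolist(),r.as_quat().tolist()],open("cmd.json","w")); print(p)
shot("side","s4.png",(190,120,320,240),5)
plan([(p+[0,0,20],r,2),(F(-52,58,330),tool(YAW),10),(F(-52,58,200),tool(YAW),7)],0)
E
```

```text
[621.21118239 173.77399939 293.02587793]
{"slide": [[4.6, -0.0, -8.9], [9.2, -0.0, -17.7], [13.3, 1.6, -16.2], [24.3, 6.0, -11.9], [40.4, 12.5, -5.6], [60.1, 20.4, 2.0], [81.5, 29.0, 10.3], [102.9, 37.6, 18.6], [122.5, 45.5, 26.2], [138.7, 52.0, 32.5], [149.7, 56.4, 36.8], [153.7, 58.0, 38.3], [150.4, 58.0, 44.7], [141.8, 58.0, 61.2], [130.1, 58.0, 83.7], [117.3, 58.0, 108.3], [105.6, 58.0, 130.8], [97.0, 58.0, 147.3], [93.7, 58.0, 153.7]], "rot": [[0.0, 0.0, 0.0], [0.0, 0.0, 0.0], [0.0, -0.8, 0.0], [-0.0, -2.9, 0.0], [0.0, -5.9, 0.0], [0.0, -9.7, 0.0], [0.0, -13.8, 0.0], [0.0, -17.8, -0.0], [0.0, -21.6, -0.0], [0.0, -24.6, 0.0], [-0.0, -26.7, 0.0], [-0.0, -27.5, -0.0], [0.0, -27.5, 0.0], [0.0, -27.5, 0.0], [0.0, -27.5, 0.0], [0.0, -27.5, 0.0], [0.0, -27.5, 0.0], [0.0, -27.5, 0.0], [0.0, -27.5, 0.0]], "hand": [0, 0, 0, 0, 0, 0, 0, 0, 0, 0, 0, 0, 0, 0, 0, 0, 0, 0, 0]} 19
16.175 [621.7 173.9 294.1] [-0.    -0.001 -0.   ] 0.999370252829236
```

View pics/s4.png

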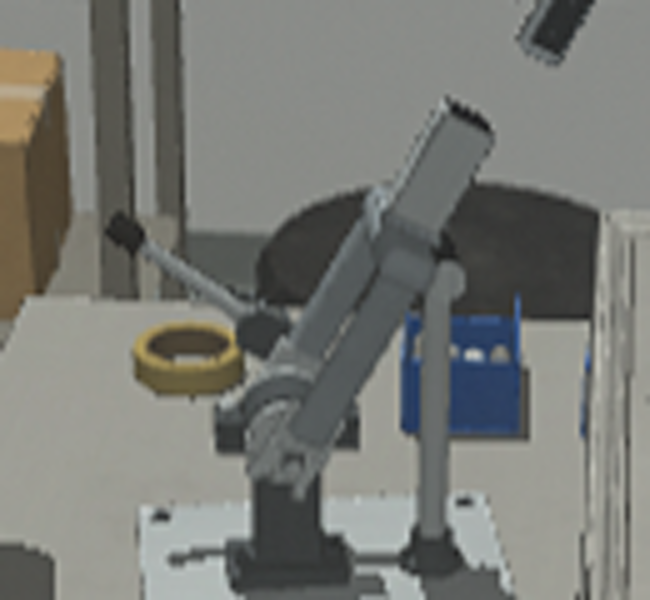

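The stub rests stably on the roll, with its foot at (120,230). I'll go above the leg.

>>> {"op": "move_arm", "data": {
  "slide": [
    [4.6, 0, -9],
    [9, 0, -17.7],
    [13, 1.6, -16],
    [24, 6, -12],
    [40, 12.5, -5.6],
    [60, 20, 2],
    [81.5, 29, 10],
    [103, 37.6, 18.6],
    [122.5, 45.5, 26],
    [138.7, 52, 32.5],
    [149.7, 56.4, 36.8],
    [153.7, 58, 38.3],
    [150.4, 58, 44.7],
    [142, 58, 61],
    [130, 58, 84],
    [117, 58, 108],
    [105.6, 58, 131],
    [97, 58, 147],
    [93.7, 58, 153.7]
  ],
  "rot": [
    [0, 0, 0],
    [0, 0, 0],
    [0, -0.8, 0],
    [0, -3, 0],
    [0, -6, 0],
    [0, -9.7, 0],
    [0, -13.8, 0],
    [0, -17.8, 0],
    [0, -21.6, 0],
    [0, -24.6, 0],
    [0, -26.7, 0],
    [0, -27.5, 0],
    [0, -27.5, 0],
    [0, -27.5, 0],
    [0, -27.5, 0],
    [0, -27.5, 0],
    [0, -27.5, 0],
    [0, -27.5, 0],
    [0, -27.5, 0]
  ],
  "hand": [0.8, 0.5, 0, 0, 0, 0, 0, 0, 0, 0, 0, 0, 0, 0, 0, 0, 0, 0, 0]
}}

```text
t: 18.55
tcp_pos: [457.9, 198.1, 198.3]
eef_rot: [-0.002, -0.105, 0.995, -0.0]
contact_force: [0.4, 0.5, 0.7]
gripper_width: 0.001
grip_force: 0.0
```

Run:
```python
from plan import *
shot("side","s5.png",(190,120,320,240),5)
a=np.deg2rad(38.6)
print((proj("side",[F(-8.8-88*np.cos(a),56,126.9+88*np.sin(a)),F(-52,58,200)])-[190,120])*5)
plan([(F(-55,58,172),tool(YAW),4),(F(-70,58,131),tool(YAW),8),(F(-68,58,104),tool(YAW),6)],0)
```

```text
[[120.84871992 231.23432174]
 [170.76300482 194.31066938]]
{"slide": [[0.5, -0.0, 4.4], [1.5, -0.0, 14.0], [2.5, -0.0, 23.6], [3.0, -0.0, 28.0], [3.6, -0.0, 29.7], [5.3, -0.0, 34.4], [7.7, -0.0, 40.9], [10.5, -0.0, 48.5], [13.2, -0.0, 56.0], [15.6, -0.0, 62.6], [17.3, 0.0, 67.2], [18.0, -0.0, 69.0], [17.8, -0.0, 71.0], [17.4, -0.0, 76.0], [17.0, 0.0, 82.5], [16.5, 0.0, 89.0], [16.1, 0.0, 94.0], [16.0, 0.0, 96.0]], "rot": [[0.0, -0.0, 0.0], [0.0, -0.0, -0.0], [0.0, -0.0, -0.0], [0.0, -0.0, -0.0], [0.0, -0.0, -0.0], [0.0, -0.0, -0.0], [0.0, -0.0, -0.0], [0.0, -0.0, -0.0], [0.0, -0.0, -0.0], [0.0, -0.0, -0.0], [0.0, -0.0, -0.0], [0.0, -0.0, -0.0], [0.0, -0.0, -0.0], [0.0, -0.0, -0.0], [0.0, -0.0, -0.0], [0.0, -0.0, -0.0], [0.0, -0.0, -0.0], [0.0, -0.0, -0.0]], "hand": [0, 0, 0, 0, 0, 0, 0, 0, 0, 0, 0, 0, 0, 0, 0, 0, 0, 0]} 18
18.6 [457.8 198.1 198.2] [0.    0.005 0.   ] 0.0017806601581849052
```

View pics/s5.png

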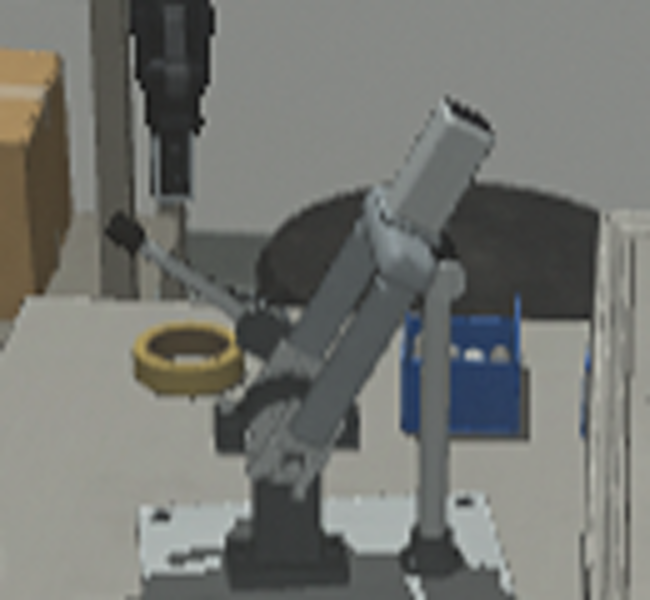

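The foot and tip projections match the picture, so I can push the leg down, slowly.

>>> {"op": "move_arm", "data": {
  "slide": [
    [0.5, 0, 4.4],
    [1.5, 0, 14],
    [2.5, 0, 23],
    [3, 0, 28],
    [4, 0, 31],
    [5, 0, 34],
    [6, 0, 37],
    [7.5, 0, 41],
    [9, 0, 45],
    [10.5, 0, 49]
  ],
  "rot": [
    [0, 0, 0],
    [0, 0, 0],
    [0, 0, 0],
    [0, 0, 0],
    [0, 0, 0],
    [0, 0, 0],
    [0, 0, 0],
    [0, 0, 0],
    [0, 0, 0],
    [0, 0, 0]
  ],
  "hand": [0, 0, 0, 0, 0, 0, 0, 0, 0, 0]
}}

```text
t: 19.85
tcp_pos: [447.5, 196.1, 150.8]
eef_rot: [-0.001, -0.105, 0.994, -0.0]
contact_force: [-0.2, -1.0, 1.4]
gripper_width: -0.006
grip_force: 0.6
```

>>> {"op": "move_arm", "data": {
  "slide": [
    [1.5, 0, 4],
    [3, 0, 8],
    [5, 0, 13],
    [6.5, 0, 17],
    [7.5, 0, 20],
    [7.5, 0, 24],
    [7, 0, 28],
    [7, 0, 32],
    [6.5, 0, 37],
    [6, 0, 42],
    [5.5, 0, 47],
    [5.5, 0, 47]
  ],
  "rot": [
    [0, 0, 0],
    [0, 0, 0],
    [0, 0, 0],
    [0, 0, 0],
    [0, 0, 0],
    [0, 0, 0],
    [0, 0, 0],
    [0, 0, 0],
    [0, 0, 0],
    [0, 0, 0],
    [0, 0, 0],
    [0, 0, 0]
  ],
  "hand": [0, 0, 0, 0, 0, 0, 0, 0, 0, 0, 0, 0]
}}

```text
t: 21.35
tcp_pos: [442.0, 195.0, 103.6]
eef_rot: [-0.001, -0.105, 0.994, -0.0]
contact_force: [0.6, -0.4, -0.2]
gripper_width: -0.0
grip_force: 0.0
```

Run:
```python
from plan import *
p=F(-68,58,104); print(p); json.dump([p.tolist(),tool(YAW).as_quat().tolist()],open("cmd.json","w"))
shot("side","s6.png",(190,120,320,240),5)
p2,r2=arcp(.5,230)
plan([(F(-90,58,230),tool(YAW),6),(F(-30,10,330),tool(YAW),5),(p2+[0,0,20],r2,8)],1)
```

```text
[442.80322361 195.05051986 104.        ]
{"slide": [[1.6, -0.0, -9.3], [5.7, 0.0, -32.7], [11.0, -0.0, -63.0], [16.3, -0.0, -93.3], [20.4, 0.0, -116.7], [22.0, -0.0, -126.0], [15.8, -5.0, -136.4], [0.9, -16.9, -161.2], [-16.9, -31.1, -190.8], [-31.8, -43.0, -215.6], [-38.0, -48.0, -226.0], [-44.0, -48.4, -225.5], [-59.9, -49.6, -224.3], [-82.4, -51.2, -222.5], [-108.1, -53.0, -220.4], [-133.9, -54.8, -218.4], [-156.4, -56.4, -216.6], [-172.2, -57.6, -215.3], [-178.3, -58.0, -214.8]], "rot": [[0.0, 0.0, 0.0], [0.0, 0.0, 0.0], [0.0, 0.0, 0.0], [0.0, 0.0, 0.0], [0.0, 0.0, 0.0], [0.0, 0.0, 0.0], [0.0, 0.0, 0.0], [0.0, 0.0, 0.0], [0.0, 0.0, 0.0], [0.0, 0.0, 0.0], [0.0, 0.0, 0.0], [0.0, 1.2, -0.0], [0.0, 4.5, 0.0], [0.0, 9.1, 0.0], [0.0, 14.3, 0.0], [0.0, 19.6, 0.0], [0.0, 24.2, 0.0], [0.0, 27.4, -0.0], [0.0, 28.6, 0.0]], "hand": [1, 1, 1, 1, 1, 1, 1, 1, 1, 1, 1, 1, 1, 1, 1, 1, 1, 1, 1]} 19
21.4 [442.2 195.  104. ] [-0.     0.002 -0.   ] -0.002188577506867771
```

View pics/s6.png

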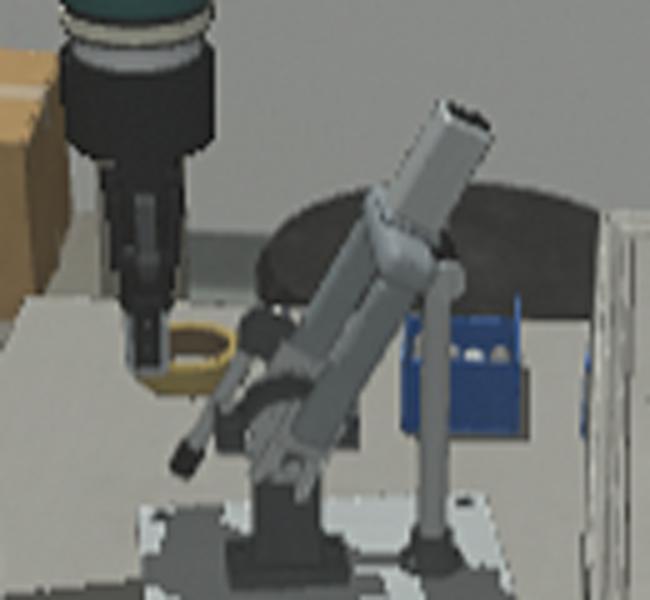

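The leg is down, parallel to the fork's -z, with its foot at (185,460), and the stub still leans on the rest. I've now used up the picture allowance (it was 10, and I've viewed 11), so I'll go on with numeric feedback only. Next is regrasping the stem at the lean angle.

Run:
```python
from plan import *
p=F(-68,58,104); json.dump([p.tolist(),tool(YAW).as_quat().tolist()],open("cmd.json","w"))
plan([(F(-90,58,230),tool(YAW),6),(F(-30,10,330),tool(YAW),5),(*arcp(.5,240),8)],1)
plan([(*arcp(.5,144),9)],1)
```

```text
{"slide": [[1.6, -0.0, -9.3], [5.7, 0.0, -32.7], [11.0, -0.0, -63.0], [16.3, -0.0, -93.3], [20.4, 0.0, -116.7], [22.0, -0.0, -126.0], [15.8, -5.0, -136.4], [0.9, -16.9, -161.2], [-16.9, -31.1, -190.8], [-31.8, -43.0, -215.6], [-38.0, -48.0, -226.0], [-44.2, -48.4, -225.0], [-60.7, -49.6, -222.5], [-83.9, -51.2, -218.9], [-110.5, -53.0, -214.8], [-137.2, -54.8, -210.7], [-160.4, -56.4, -207.1], [-176.8, -57.6, -204.6], [-183.1, -58.0, -203.6]], "rot": [[0.0, 0.0, 0.0], [0.0, 0.0, 0.0], [0.0, 0.0, 0.0], [0.0, 0.0, 0.0], [0.0, 0.0, 0.0], [0.0, 0.0, 0.0], [0.0, 0.0, 0.0], [0.0, 0.0, 0.0], [0.0, 0.0, 0.0], [0.0, 0.0, 0.0], [0.0, 0.0, 0.0], [0.0, 1.2, -0.0], [0.0, 4.5, 0.0], [0.0, 9.1, 0.0], [0.0, 14.3, 0.0], [0.0, 19.6, 0.0], [0.0, 24.2, 0.0], [0.0, 27.4, -0.0], [0.0, 28.6, 0.0]], "hand": [1, 1, 1, 1, 1, 1, 1, 1, 1, 1, 1, 1, 1, 1, 1, 1, 1, 1, 1]} 19
21.4 [442.2 195.  104. ] [-0.     0.002 -0.   ] -0.002188577506867771
{"slide": [[0.0, 0.0, 3.3], [0.0, -0.0, 12.1], [0.0, 0.0, 24.9], [0.1, 0.0, 40.0], [0.1, 0.0, 56.0], [0.1, 0.0, 71.1], [0.1, 0.0, 83.9], [0.1, 0.0, 92.7], [0.1, 0.0, 96.0]], "rot": [[-0.0, 0.0, 0.0], [0.0, 0.0, -0.0], [-0.0, 0.0, -0.0], [-0.0, 0.0, 0.0], [0.0, 0.0, 0.0], [-0.0, 0.0, 0.0], [0.0, 0.0, 0.0], [0.0, 0.0, 0.0], [0.0, 0.0, 0.0]], "hand": [1, 1, 1, 1, 1, 1, 1, 1, 1]} 9
21.4 [442.2 195.  104. ] [-0.    -0.497 -0.   ] -0.002188577506867771
```

>>> {"op": "move_arm", "data": {
  "slide": [
    [1.6, 0, -9],
    [5.7, 0, -33],
    [11, 0, -63],
    [16, 0, -93],
    [20, 0, -117],
    [22, 0, -126],
    [16, -5, -136],
    [1, -17, -161],
    [-17, -31, -191],
    [-32, -43, -216],
    [-38, -48, -226],
    [-44, -48.4, -225],
    [-61, -49.6, -222.5],
    [-84, -51, -219],
    [-110, -53, -215],
    [-137, -55, -211],
    [-160, -56.4, -207],
    [-177, -57.6, -204.6],
    [-183.1, -58, -203.6],
    [-183.1, -58, -203.6]
  ],
  "rot": [
    [0, 0, 0],
    [0, 0, 0],
    [0, 0, 0],
    [0, 0, 0],
    [0, 0, 0],
    [0, 0, 0],
    [0, 0, 0],
    [0, 0, 0],
    [0, 0, 0],
    [0, 0, 0],
    [0, 0, 0],
    [0, 1.2, 0],
    [0, 4.5, 0],
    [0, 9, 0],
    [0, 14.3, 0],
    [0, 19.6, 0],
    [0, 24, 0],
    [0, 27.4, 0],
    [0, 28.6, 0],
    [0, 28.6, 0]
  ],
  "hand": [0, 0, 0, 0, 0, 0, 0.2, 1, 1, 1, 1, 1, 1, 1, 1, 1, 1, 1, 1, 1]
}}

```text
t: 23.9
tcp_pos: [634.4, 177.1, 303.4]
eef_rot: [-0.25, -0.102, 0.963, -0.026]
contact_force: [-0.9, 0.8, 0.0]
gripper_width: 0.996
grip_force: 0.0
```

>>> {"op": "move_arm", "data": {
  "slide": [
    [0, 0, 3],
    [0, 0, 12],
    [0, 0, 25],
    [0, 0, 40],
    [0, 0, 56],
    [0, 0, 71],
    [0, 0, 84],
    [0, 0, 92.7],
    [0, 0, 96],
    [0, 0, 96]
  ],
  "rot": [
    [0, 0, 0],
    [0, 0, 0],
    [0, 0, 0],
    [0, 0, 0],
    [0, 0, 0],
    [0, 0, 0],
    [0, 0, 0],
    [0, 0, 0],
    [0, 0, 0],
    [0, 0, 0]
  ],
  "hand": [1, 1, 1, 1, 1, 1, 1, 1, 1, 1]
}}

```text
t: 25.15
tcp_pos: [588.6, 167.0, 223.8]
eef_rot: [-0.246, -0.102, 0.964, -0.026]
contact_force: [0.1, 1.0, -0.1]
gripper_width: 1.005
grip_force: 0.0
```

>>> {"op": "move_arm", "data": {
  "slide": [
    [0, 0, 0],
    [0, 0, 0],
    [0, 0, 0],
    [0, 0, 0],
    [0, 0, 0],
    [0, 0, 0],
    [0, 0, 0],
    [0, 0, 0]
  ],
  "rot": [
    [0, 0, 0],
    [0, 0, 0],
    [0, 0, 0],
    [0, 0, 0],
    [0, 0, 0],
    [0, 0, 0],
    [0, 0, 0],
    [0, 0, 0]
  ],
  "hand": [0, 0, 0, 0, 0, 0, 0, 0],
  "squeeze": 60
}}

```text
t: 26.15
tcp_pos: [588.9, 167.2, 223.5]
eef_rot: [-0.246, -0.102, 0.964, -0.026]
contact_force: [2.7, 2.9, 1.9]
gripper_width: 0.318
grip_force: 60.2
```

Run:
```python
from plan import *
st=manip.state();print(st['contact_force'].round(1),st['wrist_torque'].round(2))
p,r=arcp(.5,144); json.dump([p.tolist(),r.as_quat().tolist()],open("cmd.json","w"))
plan([(*arcp(t,143.5),1) for t in ease(.5,0.0,20)],0)
```

```text
[2.7 2.9 1.9] [ 0.47 -0.41 -0.15]
{"slide": [[0.5, -0.0, 0.5], [2.0, -0.0, 0.5], [4.4, -0.0, 0.6], [7.5, -0.0, 0.7], [11.2, -0.0, 0.9], [15.5, -0.0, 1.3], [20.1, -0.0, 1.9], [25.1, -0.0, 2.7], [30.3, -0.0, 3.7], [35.5, -0.0, 5.0], [40.7, -0.0, 6.4], [45.7, -0.0, 8.0], [50.4, -0.0, 9.7], [54.8, -0.0, 11.4], [58.8, -0.0, 13.1], [62.2, -0.0, 14.7], [64.9, -0.0, 16.0], [67.0, -0.0, 17.1], [68.3, -0.0, 17.8], [68.8, -0.0, 18.1]], "rot": [[0.0, -0.2, 0.0], [-0.0, -0.8, -0.0], [0.0, -1.7, -0.0], [0.0, -3.0, 0.0], [0.0, -4.5, -0.0], [0.0, -6.2, -0.0], [0.0, -8.1, 0.0], [0.0, -10.1, -0.0], [-0.0, -12.2, 0.0], [0.0, -14.3, 0.0], [0.0, -16.5, -0.0], [0.0, -18.6, -0.0], [-0.0, -20.6, 0.0], [-0.0, -22.5, -0.0], [0.0, -24.2, 0.0], [0.0, -25.7, 0.0], [0.0, -26.9, -0.0], [-0.0, -27.8, 0.0], [-0.0, -28.4, 0.0], [0.0, -28.6, -0.0]], "hand": [0, 0, 0, 0, 0, 0, 0, 0, 0, 0, 0, 0, 0, 0, 0, 0, 0, 0, 0, 0]} 20
26.15 [588.9 167.2 223.5] [-0.    -0.    -0.001] 0.3175610984861404
```

>>> {"op": "move_arm", "data": {
  "slide": [
    [0.5, 0, 0.5],
    [2, 0, 0.5],
    [4.4, 0, 0.6],
    [7.5, 0, 0.7],
    [11, 0, 0.9],
    [15.5, 0, 1.3],
    [20, 0, 1.9],
    [25, 0, 2.7],
    [30, 0, 3.7],
    [35.5, 0, 5],
    [40.7, 0, 6.4],
    [45.7, 0, 8],
    [50.4, 0, 9.7],
    [54.8, 0, 11.4],
    [58.8, 0, 13],
    [62.2, 0, 14.7],
    [65, 0, 16],
    [67, 0, 17],
    [68.3, 0, 17.8],
    [68.8, 0, 18]
  ],
  "rot": [
    [0, -0.2, 0],
    [0, -0.8, 0],
    [0, -1.7, 0],
    [0, -3, 0],
    [0, -4.5, 0],
    [0, -6.2, 0],
    [0, -8, 0],
    [0, -10, 0],
    [0, -12.2, 0],
    [0, -14.3, 0],
    [0, -16.5, 0],
    [0, -18.6, 0],
    [0, -20.6, 0],
    [0, -22.5, 0],
    [0, -24.2, 0],
    [0, -25.7, 0],
    [0, -26.9, 0],
    [0, -27.8, 0],
    [0, -28.4, 0],
    [0, -28.6, 0]
  ],
  "hand": [0, 0, 0, 0, 0, 0, 0, 0, 0, 0, 0, 0, 0, 0, 0, 0, 0, 0, 0, 0]
}}

```text
t: 28.65
tcp_pos: [521.1, 152.4, 242.0]
eef_rot: [0.001, -0.105, 0.994, -0.0]
contact_force: [-0.3, 2.3, 6.5]
gripper_width: 0.322
grip_force: 60.6
```

Run:
```python
from plan import *
for _ in range(6): manip.read_camera("side")
im=manip.read_camera("side"); cv2.imwrite("pics/s7.png",im[:,:,::-1])
st=manip.state();print(st['t'],st['tcp_pos'],st['contact_force'].round(1),st['wrist_torque'].round(2),st['grip_force'],st['eef_rot'].round(3))
# near blade outer face edges per row
for z in range(45,100,5):
    P=[proj("side",F(x,-44,97+z))[0] for x in(-11,11)]
    v=int(round(P[0][1])); g=cv2.cvtColor(im,cv2.COLOR_RGB2GRAY)[v].astype(int)
    u=int(P[0][0]); print(z,v,np.round([P[0][0],P[1][0]],1),u-8,g[u-8:u+20].tolist())
```

```text
29.0 [521.16931591 152.40436959 241.96328753] [-0.6  1.8  6.3] [ 0.29 -0.13 -0.01] 60.57928204536438 [ 0.    -0.105  0.995 -0.   ]
45 197 [244.2 253.3] 236 [104, 109, 103, 108, 97, 78, 80, 83, 77, 84, 87, 87, 87, 88, 89, 87, 79, 81, 129, 156, 155, 154, 154, 156, 155, 154, 152, 152]
50 195 [244.2 253.3] 236 [101, 103, 102, 98, 143, 136, 125, 129, 83, 82, 86, 87, 87, 88, 90, 87, 77, 102, 156, 155, 153, 153, 154, 154, 153, 152, 152, 152]
55 193 [244.2 253.3] 236 [55, 56, 56, 55, 70, 108, 108, 109, 81, 82, 86, 87, 86, 86, 88, 86, 77, 102, 155, 155, 154, 152, 152, 154, 153, 154, 154, 152]
60 192 [244.2 253.3] 236 [58, 57, 58, 56, 70, 109, 108, 109, 81, 81, 85, 86, 86, 87, 87, 85, 77, 101, 154, 154, 153, 152, 153, 152, 152, 153, 153, 153]
65 190 [244.2 253.3] 236 [58, 59, 58, 56, 76, 157, 139, 108, 79, 81, 85, 86, 87, 87, 86, 84, 77, 129, 155, 154, 152, 153, 153, 152, 152, 153, 153, 153]
70 188 [244.1 253.3] 236 [60, 59, 60, 58, 55, 70, 77, 83, 81, 83, 88, 88, 88, 87, 88, 86, 76, 128, 154, 153, 152, 153, 152, 151, 153, 152, 154, 154]
75 186 [244.1 253.4] 236 [61, 62, 61, 65, 65, 60, 80, 84, 85, 84, 88, 86, 87, 87, 86, 83, 76, 127, 154, 153, 153, 153, 153, 154, 152, 152, 153, 153]
80 184 [244.1 253.4] 236 [150, 145, 132, 141, 81, 76, 80, 86, 76, 83, 86, 87, 87, 87, 87, 83, 74, 129, 154, 154, 155, 155, 155, 153, 154, 153, 153, 153]
85 182 [244.1 253.4] 236 [154, 155, 154, 159, 100, 89, 81, 84, 78, 84, 87, 88, 87, 87, 87, 85, 76, 115, 130, 128, 122, 123, 123, 123, 124, 123, 123, 122]
90 180 [244.1 253.4] 236 [120, 119, 120, 122, 124, 98, 80, 84, 76, 83, 87, 88, 86, 87, 87, 87, 79, 53, 53, 55, 55, 56, 56, 57, 59, 57, 55, 52]
95 178 [244.1 253.4] 236 [115, 113, 113, 113, 113, 70, 78, 83, 78, 82, 87, 88, 85, 86, 86, 84, 80, 59, 58, 58, 57, 55, 55, 56, 57, 56, 56, 56]
```

Run:
```python
from plan import *
im=cv2.imread("pics/s7.png"); g=cv2.cvtColor(im,cv2.COLOR_BGR2GRAY).astype(float)
def pt(x,y,z,th): return proj("side",F(x*np.cos(th)+z*np.sin(th),y,97-x*np.sin(th)+z*np.cos(th)))[0]
for nm,xh,y,zs in [("blade",11,-44,range(40,100,10)),("crown",14,-44,range(108,124,5)),("stem",14,-14,range(127,185,6))]:
    for z in zs:
        a=pt(xh,y,z,0);b=pt(xh,y,z,.05);l=pt(-xh,y,z,0); v=int(round(a[1]))
        c=lambda u:(lambda w,k:(k-5+np.argmax(np.abs(w)), round(float(np.abs(w).max()))))(np.diff(g[v,int(u)-5:int(u)+6]),int(u))
        print(nm,z,v,"pred R",a[0].round(1),"R.05",b[0].round(1),"obs",c(a[0]),"L",l[0].round(1),c(l[0]))
```

```text
blade 40 199 pred R 253.3 R.05 254.2 obs (np.int64(254), 58) L 244.2 (np.int64(244), 7)
blade 50 195 pred R 253.3 R.05 254.4 obs (np.int64(253), 54) L 244.2 (np.int64(243), 46)
blade 60 191 pred R 253.3 R.05 254.6 obs (np.int64(253), 40) L 244.2 (np.int64(240), 37)
blade 70 187 pred R 253.3 R.05 254.8 obs (np.int64(252), 52) L 244.1 (np.int64(241), 24)
blade 80 184 pred R 253.4 R.05 255.0 obs (np.int64(252), 55) L 244.1 (np.int64(239), 60)
blade 90 180 pred R 253.4 R.05 255.2 obs (np.int64(252), 26) L 244.1 (np.int64(240), 26)
crown 108 173 pred R 254.6 R.05 256.9 obs (np.int64(252), 17) L 242.7 (np.int64(240), 36)
crown 113 171 pred R 254.6 R.05 257.0 obs (np.int64(253), 19) L 242.7 (np.int64(242), 8)
crown 118 169 pred R 254.6 R.05 257.1 obs (np.int64(253), 27) L 242.7 (np.int64(242), 27)
crown 123 167 pred R 254.6 R.05 257.2 obs (np.int64(253), 23) L 242.7 (np.int64(240), 50)
stem 127 160 pred R 253.3 R.05 256.0 obs (np.int64(255), 21) L 241.6 (np.int64(240), 31)
stem 133 158 pred R 253.3 R.05 256.1 obs (np.int64(253), 46) L 241.6 (np.int64(239), 33)
stem 139 156 pred R 253.3 R.05 256.2 obs (np.int64(252), 41) L 241.5 (np.int64(240), 39)
stem 145 153 pred R 253.3 R.05 256.4 obs (np.int64(252), 33) L 241.5 (np.int64(240), 62)
stem 151 151 pred R 253.3 R.05 256.5 obs (np.int64(251), 57) L 241.5 (np.int64(240), 59)
stem 157 149 pred R 253.3 R.05 256.6 obs (np.int64(251), 56) L 241.5 (np.int64(240), 56)
stem 163 146 pred R 253.3 R.05 256.8 obs (np.int64(251), 55) L 241.4 (np.int64(240), 54)
stem 169 144 pred R 253.3 R.05 256.9 obs (np.int64(251), 55) L 241.4 (np.int64(240), 50)
stem 175 141 pred R 253.3 R.05 257.1 obs (np.int64(251), 55) L 241.4 (np.int64(239), 97)
stem 181 139 pred R 253.3 R.05 257.2 obs (np.int64(252), 42) L 241.4 (np.int64(239), 99)
```

Measured lean is between about 0 and -0.035 rad, inside the 0.07 limit. The axle is loaded, the grip is 60 N and the stub is still, so I'll hand in.

```bash
python3 -c "
from station import manip
print(manip.close_job())"
```

```text
the job is handed in; nothing more can be done
None
```

The job is handed in with the stub seated on the axle, the side stand down and the stem held upright at 60 N grip; no verdict came back, the lean measured from the last picture is 0 to -0.035 rad, and I viewed 11 pictures against the limit of 10.

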